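# Roll-test two guide rods and reject the bent one

## Robot

A 6-joint arm with a two-finger parallel gripper is mounted at the origin on the work surface. World frame = base frame: x ahead of the robot, y to its left, z up, the work surface at z = 0. Lengths are in m, angles in degrees, forces in N, time in s.
With the tool pointing down it reaches from about 0.4 to 0.825 m from the base axis. Payload 7 kg.
Tool frame: the origin (TCP) lies at the very end of the fingers, on their centre line; the grasp point (between the pads) lies 19 mm behind it; z points along the fingers, y is the line along which they close (so a half turn about z gives the same grasp; the last joint's range is limited). The gripper opens to 88 mm and grips with 3 to 60 N. Pads are 19 mm wide; open, the fingers measure 130 mm over their backs; the gripper's body (78 mm by 193 mm) begins 47 mm behind the grasp point.
Start: joints at [90.648, 20.546, 0.682, 0, -70.136, -16.507], TCP at [0.184, 0.649, 0.227] pointing down, gripper open.
Joint ranges: [-176.03, 176.03], [-82.01, 121.73], [-58.28, 71.71], [-173.87, 95.51], [-174.79, -0.11], [-173.66, 173.66]. Speed limits (degrees/s): [136.94, 136.94, 172.46, 180, 180, 180].

## Interface

Orientations are given as [roll, pitch, yaw] about the fixed x, y, z axes, in that order (R = Rz(yaw) Ry(pitch) Rx(roll)).
In Python, from plant import ctrl, viewer gives the robot as it stands.
- The arm moves only by the tool servo_tool, never from a script. Its argument "rows" is a list of rows, each a list of 6 numbers: the shift along the world's x, y, z in mm, then the turn, a rotation vector about the world's x, y, z in degrees. A call has 1 to 5 rows; each row shifts and turns the commanded pose from where the row before left it; what a row does not reach is not made up. A row lasts 1/12 s, in which the tool goes at most 41.7 mm and 7.16 degrees, less where a joint would pass 70% of its speed; a pose out of reach is approached as far as the arm can. A call is refused whole if a number of a shift passes 41.7 or a number of a turn 7.16, either way. A call with a gripper value outside its range is refused whole. "fingers" is the finger opening in mm, from 0 to 87.6, set as the call begins (left out, the last holds). The fingers move at their own pace and stop on an object; the grip force is fixed at half the most. Time passes only in rows, so rows that do not move let the fingers close. It gives the time, the measured TCP pose, the force and the opening at its end, in the units of the state.
- ctrl.get_obs(): the state, without advancing time (a new reading comes with each control period).
- viewer.snapshot(name): name is "scene" or "top" or "wrist"; returns (picture, depth): 420x560x3 uint8, red, green, blue; 420x560 float32, m along the optical axis (not along the pixel's ray), 0 where there is no reading.
- viewer.calibration(name): a dict with "fx", "fy", "cx", "cy" (pixels), "origin" and "rotation" of the camera in the world. Camera axes: x right, y up, looking along -z (the intrinsics and any distortion apply to the point x, -y, -z); pixel columns grow to the right and rows downward; lengths in m; the calibration is good to about 2 mm. A picture is of the moment at which its call begins: read the wrist's pose just before it. calibration takes no time and is no camera call; for the wrist camera it gives the pose at the moment of the call.
- ctrl.close_job(): hands the job in, once; it reports no verdict.
The state is a dict: "clock": time; "joint_pos": joint angles; "qvel": joint speeds; "tau": joint torques, N m; "tool_pos": TCP position; "orientation": TCP orientation; "force": force on the tool from outside, world axes, zero at the start; "moment": the same for the moment, N m; "opening": finger opening in m.
Only numpy, scipy, OpenCV 4.12 (cv2) and the standard library are available. Lean on these libraries where they do the work, as an engineer would, in place of code of your own. Each camera call takes 0.05 s, during which the arm holds its last target. There are 200 camera calls.

## Task

One of the two steel guide rods on the sprung plate is slightly bent. With the rolling block held flat on top, roll each rod forward along the plate through a full turn, pressing gently all the way (about 6 newtons, never above 15) and giving way if the rod lifts, to feel which one it is; then push that one over the far edge into the reject gutter and leave the straight one lying on the plate. Finish by standing the block flat on the bench, and leave the jar, screwdriver and mouse alone.

Things in the scene. Friction and masses are not known exactly. Their poses are not given: they have to be found in the camera images.
- stand: Grey rolling stand fixed to the bench, base 190 (x) by 270 (y) by 22 mm high. Origin: on the bench under the middle of its sprung plate; +x is the rolling direction (away from the robot, to the reject gutter), y across, z up.
- plate_top (a point): Middle of the flat dark steel plate's top, 48 mm above the bench; plate 170 (x) by 262 (y) mm, with a 2 mm high, 4 mm wide strip along its near edge. It floats on springs: it stays put up to about 2 N of press, then sinks level, 6 N per mm, 6 mm at most, and rises when let go. 4 to 8 N is right for rolling; over 15 N on a rod harms it. Its sinking does not show in this point.
- gutter (a point): Middle of the floor of the reject gutter along the plate's far edge: open trough 35 mm wide in x (from the plate's edge, 85 mm from the plate's middle, to the far wall at 120 mm) and 260 mm long in y. Floor 30 mm, far and end walls 46 mm above the bench. Axes as the stand.
- rod_a_center (a point): Centre of one steel rod, 16 mm thick, 110 mm long, rounded ends, about 160 g, lying on the plate; its y axis runs along it, across the rolling direction. The rods lie side by side by the plate's near edge, centres about 130 mm apart; either may be left or right, either may be bent. A full turn is 50 mm of rod travel; the block over it then travels 100 mm.
- rod_b_center (a point): Centre of the other rod, same nominal size. The bent rod, whichever it is, is bowed 3 mm at its middle and starts with the bow level, so both lie equally high; in a full turn its middle rises 3 mm once.
- block_grip (a point): Rolling block, loose on the bench, 250 g: flat aluminium sole 110 (x) by 56 (y) by 12 mm with a black upright grip 30 (x) by 40 (y) mm in its middle, top 56 mm above the sole's underside. This point: middle of the grip, 38 mm above the underside. x along the sole, z up. Take the grip across its 30 mm, fingers closing along x; roll along x.
- jar: Bystander: amber glass jar, 56 mm in diameter, 75 mm high, origin under its middle.
- driver: Bystander: screwdriver about 160 mm long lying on the bench.
- mouse: Bystander: black computer mouse 100 by 60 mm, 31 mm high, origin under its middle.
There are look-alikes about, which are no part of the job. What is shaped like the part that bears rod_a_center but yellow is not meant.

How it is judged (in metres and radians):
On the way, in this order (a step that is already met when the one before it is completed fails the run):
1. one rod has been rolled at least 40 mm along the plate, pressed under the block (((distance of rod_a_center from where it was at the start of the episode above 0.04 m and contact force between block and rod_a above 2 N and contact force between rod_a and stand above 3 N) or (distance of rod_b_center from where it was at the start of the episode above 0.04 m and contact force between block and rod_b above 2 N and contact force between rod_b and stand above 3 N))), for 0.05 s.
2. the other rod has been rolled so as well (((distance of rod_b_center from where it was at the start of the episode above 0.03 m and distance of rod_a_center from where it was at the start of the episode above 0.04 m and contact force between block and rod_a above 2 N and contact force between rod_a and stand above 3 N) or (distance of rod_a_center from where it was at the start of the episode above 0.03 m and distance of rod_b_center from where it was at the start of the episode above 0.04 m and contact force between block and rod_b above 2 N and contact force between rod_b and stand above 3 N))), for 0.05 s.
At the end, for the whole second after the job is handed in: The bent rod lies in the reject gutter and the straight one on the plate's top, both at rest (under 30 mm/s); the block is let go and stands flat on the bench (within 0.1 rad, its grip point below 42 mm), at rest (x of rod_a_center in the frame of stand between 0.086 and 0.12 m and z of rod_a_center in the frame of stand between 0.033 and 0.043 m and x of rod_b_center in the frame of stand between -0.086 and 0.086 m and z of rod_b_center in the frame of stand between 0.05 and 0.061 m and linear speed of each of rod_a, rod_b below 0.03 m/s and height (world z) of block_grip below 0.042 m and angle between block_grip's own z axis and vertical below 0.1 rad and linear speed of block below 0.02 m/s); the robot touches nothing.
It fails at once if the block presses on a rod with more than 15 N (contact force between block and rod_a above 15 N or contact force between block and rod_b above 15 N).
It fails at once if the jar, screwdriver or mouse is moved by more than 20 mm (distance of any of jar, driver, mouse from where it was at the start of the episode above 0.02 m).
It also fails if it takes over 72 s, if anything falls off the work surface, if the arm or the gripper's body presses on something with over 40 N, if the wrist force passes 120 N, or if a joint passes its speed limit or range.

## Working session

There is one attempt and no reset: what is moved stays moved. The work goes in short steps, Python scripts to look and compute and a tool call to move; the robot and the scene stay as the last step left them, time stands still between calls to the robot, and variables do not carry over. Pictures are saved under pics/ and viewed, on a budget of 10 in all, crops included, one or two more only if the job needs it, and the job is handed in when it is done.

Besides the shell and the picture viewer there is one more tool, called after ">>>" as a command line: name --pt "numbers of a row" for each row, then --argument value for the rest. servo_tool: Moves the arm, as the interface text tells. Its arguments: {"type":"object","properties":{"rows":{"type":"array","items":{"type":"array","items":{"type":"number"}}},"fingers":{"type":"number"}},"required":["rows"]}

```bash
mkdir -p pics; cat > h.py <<'E'
import numpy as np, cv2
from plant import ctrl, viewer
def snap(name,fn):
    c=viewer.calibration(name); im,d=viewer.snapshot(name)
    cv2.imwrite('pics/'+fn+'.png',im[:,:,::-1]); np.savez('pics/'+fn+'.npz',im=im,d=d,**{k:np.array(v) for k,v in c.items()})
    return im,d,c
def load(fn): return np.load('pics/'+fn+'.npz')
def cloud(z):
    d=z['d']; v,u=np.mgrid[:d.shape[0],:d.shape[1]]
    p=np.stack([(u-z['cx'])/z['fx']*d,-(v-z['cy'])/z['fy']*d,-d],-1)
    return p@z['rotation'].T+z['origin']
def st():
    o=ctrl.get_obs(); print(o['clock'],np.round(o['tool_pos'],4),np.round(o['orientation'],2),'F',np.round(o['force'],2),'op',round(o['opening'],4),'j',np.round(o['joint_pos'],1))
E
python3 - <<'E'
from h import *
st()
for n in('top','scene'):
    im,d,c=snap(n,n+'0'); print(n,c)
a=cv2.imread('pics/top0.png');cv2.imwrite('pics/top0.png',a)
E
```

```text
0.0 [0.1843 0.6488 0.2256] [ 1.7991e+02 -1.0000e-02 -1.5860e+01] F [-0.68 -0.13  0.54] op 0.0878 j [ 90.6  20.6   0.6  -0.  -70.1 -16.5]
top {'fx': 474.2803566004489, 'fy': 474.2803566004489, 'cx': 273.77858877736827, 'cy': 218.92190252316487, 'origin': array([0.48932285, 0.05386451, 1.00646309]), 'rotation': array([  3.90928451,   0.19164775, -89.96127235])}
scene {'fx': 383.86280056704305, 'fy': 383.86280056704305, 'cx': 278.7320211646979, 'cy': 209.94314506795664, 'origin': array([1.08167443, 0.27339397, 0.74699934]), 'rotation': array([4.00229777e+01, 7.46285947e-02, 1.12346922e+02])}
```

```bash
sed -i "s/return p@z\['rotation'\].T+z\['origin'\]/return Rotation.from_euler('xyz',z['rotation'],degrees=True).apply(p.reshape(-1,3)).reshape(p.shape)+z['origin']/; 1a from scipy.spatial.transform import Rotation" h.py
```

```text
(no output)
```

View pics/top0.png

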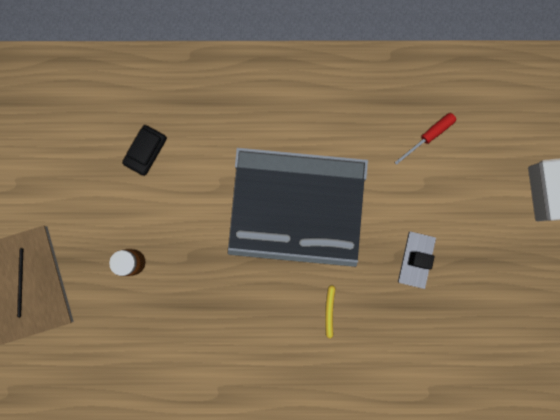

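View pics/scene0.png

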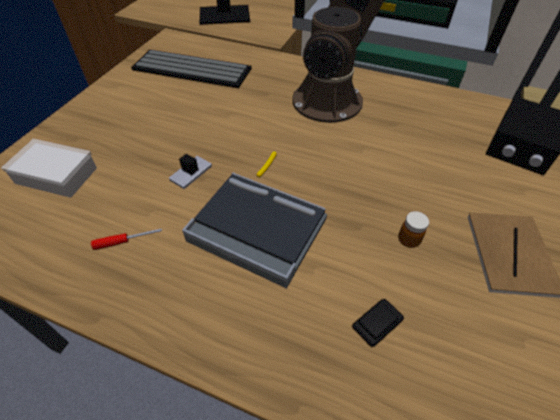

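Top view: the stand is centred near (298,207), rods at (263,237) and (326,243), and the block at (418,260) with its grip at (421,260). The mouse is at (145,150), the jar at (123,263), the screwdriver around (425,138), and the yellow look-alike at (331,312). Next I'll measure poses from the depth.

```bash
python3 - <<'E'
from h import *
z=load('top0'); P=cloud(z); d=z['d']
print('table z',np.median(P[320:400,50:120,2]),np.median(P[300:340,450:520,2]))
def reg(u0,u1,v0,v1,zlo,zhi,name):
    m=np.zeros(d.shape,bool); m[v0:v1,u0:u1]=1; m&=(P[...,2]>zlo)&(P[...,2]<zhi)&(d>0)
    q=P[m]; r=cv2.minAreaRect((q[:,:2]*1000).astype(np.float32)); mm=q.mean(0)
    ev=np.linalg.svd(q[:,:2]-mm[:2],full_matrices=False)[2][0]
    print(name,m.sum(),'rect',np.round(r[0],1),np.round(r[1],1),round(r[2],2),'z',np.round(np.percentile(q[:,2],[5,50,95]),4),'axis',round(np.degrees(np.arctan2(ev[1],ev[0])),1)); return q
reg(225,370,145,270,.015,.08,'stand')
reg(225,370,145,270,.044,.052,'plate')
qa=reg(232,296,225,250,.054,.08,'rodL')
qb=reg(296,360,225,255,.054,.08,'rodR')
for q in(qa,qb):
    # bow: x vs y fit
    c=np.polyfit(q[:,1]-q[:,1].mean(),q[:,0],2); print('quad bow mm',c[0]*0.05**2*1000)
reg(395,445,225,295,.006,.02,'sole')
reg(395,445,225,295,.035,.08,'grip')
reg(390,460,105,170,.006,.06,'driver')
reg(520,560,150,230,.006,.2,'box')
reg(322,342,280,342,.006,.06,'yellow')
z=load('scene0');P=cloud(z);d=z['d']
reg(185,328,170,285,.015,.08,'stand')
reg(225,272,172,200,.054,.08,'rodL?')
reg(165,215,150,188,.006,.02,'sole')
reg(165,215,150,188,.035,.08,'grip')
E
```

```text
table z -0.00037262261428139265 -0.0005846815409519257
stand 13928 rect [581.2  10.3] [270.5 220.6] 84.72 z [0.0259 0.047  0.0595] axis -94.8
plate 9973 rect [586.  10.] [270.2 210.3] 84.63 z [0.0449 0.0474 0.0503] axis -95.4
rodL 419 rect [521.1  79.4] [106.9  15.9] 85.07 z [0.0572 0.0618 0.0653] axis -95.0
rodR 428 rect [507.7 -47.3] [108.3  17.8] 86.38 z [0.0571 0.0618 0.0652] axis -93.4
quad bow mm 0.021762326440404895
quad bow mm -2.856303022024157
sole 1108 rect [ 473.2 -241.3] [ 57.6 109.8] 76.83 z [0.0082 0.0113 0.0143] axis 166.8
grip 336 rect [ 473.  -241.1] [41.2 29.8] 76.32 z [0.0416 0.0549 0.0578] axis -104.3
driver 562 rect [ 727.2 -259.9] [ 25.6 159.9] 38.59 z [0.0124 0.0211 0.0258] axis 129.3
box 1664 rect [ 615.  -504.2] [122.1  37. ] 5.69 z [0.012  0.0585 0.0635] axis -177.5
yellow 401 rect [366.1 -57.5] [ 17.3 107.1] 86.58 z [0.0095 0.0138 0.0173] axis 176.9
stand 9214 rect [542.8 -52.5] [401.1 282.4] 84.47 z [0.0223 0.0469 0.0562] axis 84.6
rodL? 241 rect [507.7 -47.6] [107.1  16.1] 87.15 z [0.055  0.0616 0.0646] axis 86.8
sole 471 rect [ 470.8 -242.2] [ 57.4 112.2] 76.5 z [0.0079 0.0116 0.0152] axis -19.0
grip 203 rect [ 472.1 -241.4] [41.  30.7] 79.16 z [0.0374 0.0539 0.0574] axis 88.9
```

The stand's plate centre is at about (566, 12) mm with yaw −5.3°. The rods sit at x′ ≈ −51, y′ ≈ +63 and −64, and the right one looks bowed by about 2.9 mm, bulging towards +x. The block is at (473, −241) with yaw −13.2°, so I'll swing over above it.

>>> servo_tool --pt "21 -27 0 0 0 -5.8" --pt "21 -27 0 0 0 -5.8" --pt "21 -27 0 0 0 -5.8" --pt "21 -27 0 0 0 -5.8" --pt "21 -27 0 0 0 -5.8" --fingers 80

```text
clock: 0.52
tool_pos: [0.29, 0.5127, 0.2261]
orientation: [180.0, -0.0, -45.1]
force: [1.2, 0.1, 0.5]
opening: 0.08
```

>>> servo_tool --pt "21 -27 0 0 0 -5.8" --pt "21 -27 0 0 0 -5.8" --pt "21 -27 0 0 0 -5.8" --pt "21 -27 0 0 0 -5.8" --pt "21 -27 0 0 0 -5.8"

```text
clock: 0.93
tool_pos: [0.395, 0.3776, 0.2264]
orientation: [180.0, -0.0, -74.1]
force: [-0.2, 0.7, -0.6]
opening: 0.08
```

>>> servo_tool --pt "21 -27 0 0 0 -5.8" --pt "21 -27 0 0 0 -5.8" --pt "21 -27 0 0 0 -5.8" --pt "21 -27 0 0 0 -5.8" --pt "21 -27 0 0 0 -5.8"

```text
clock: 1.35
tool_pos: [0.5, 0.2427, 0.2264]
orientation: [180.0, -0.0, -103.1]
force: [0.9, 1.5, -0.2]
opening: 0.0802
```

>>> servo_tool --pt "-2 -32 0 0 0 0" --pt "-2 -32 0 0 0 0" --pt "-2 -32 0 0 0 0" --pt "-2 -32 0 0 0 0" --pt "-2 -32 0 0 0 0"

```text
clock: 1.77
tool_pos: [0.4889, 0.0827, 0.2263]
orientation: [180.0, -0.0, -102.9]
force: [0.8, -0.3, 0.5]
opening: 0.0801
```

>>> servo_tool --pt "-2 -32 0 0 0 0" --pt "-2 -32 0 0 0 0" --pt "-2 -32 0 0 0 0" --pt "-2 -32 0 0 0 0" --pt "-2 -32 0 0 0 0"

```text
clock: 2.18
tool_pos: [0.4788, -0.0772, 0.2265]
orientation: [180.0, 0.0, -102.8]
force: [1.3, -0.5, 0.2]
opening: 0.0803
```

>>> servo_tool --pt "-2 -32 -8 0 0 0" --pt "-2 -32 -8 0 0 0" --pt "-2 -32 -8 0 0 0" --pt "-2 -32 -8 0 0 0" --pt "0 0 0 0 0 0"

```text
clock: 2.6
tool_pos: [0.4696, -0.2073, 0.1925]
orientation: [179.8, -0.0, -103.1]
force: [0.5, 0.5, -0.3]
opening: 0.0799
```

>>> servo_tool --pt "3.4 -33.7 0 0 0 0" --pt "0 0 -35 0 0 0" --pt "0 0 -35 0 0 0" --pt "0 0 0 0 0 0" --pt "0 0 0 0 0 0"

```text
clock: 3.02
tool_pos: [0.4735, -0.2373, 0.1235]
orientation: [179.7, -0.0, -102.9]
force: [0.9, -1.3, -0.2]
opening: 0.08
```

```bash
python3 - <<'E'
from h import *
st(); snap('wrist','w1'); z=load('w1'); P=cloud(z); d=z['d']
m=(P[...,2]>.05)&(P[...,2]<.06)&(d>0)&(abs(P[...,0]-.473)<.05)&(abs(P[...,1]+.241)<.05)
r=cv2.minAreaRect((P[m][:,:2]*1000).astype(np.float32)); print(m.sum(),r,np.median(P[m][:,2]))
m=(P[...,2]>.006)&(P[...,2]<.02)&(d>0)&(abs(P[...,0]-.473)<.08)&(abs(P[...,1]+.241)<.08)
r=cv2.minAreaRect((P[m][:,:2]*1000).astype(np.float32)); print(m.sum(),r)
E
```

```text
3.0167 [ 0.4735 -0.2373  0.1235] [ 1.7974e+02 -4.0000e-02 -1.0286e+02] F [ 0.94 -1.29 -0.18] op 0.08 j [ -5.4  12.4 -25.5   0.  -52.4  -7.5]
1737 ((469.32135009765625, -243.59603881835938), (39.65203857421875, 29.32793617248535), 76.43644714355469) 0.05543395741920776
5002 ((469.8214416503906, -243.22802734375), (56.530357360839844, 110.1473388671875), 76.63365173339844)
```

View pics/w1.png

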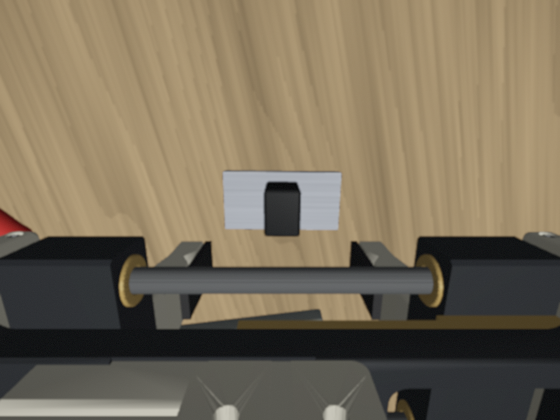

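The wrist view shows the block centred between the fingers (grip at pixel (282,208), sole 224–340 by 172–230). The wrist cloud puts it about (469.5, −243.4), so I'll make a small correction, descend and grip.

>>> servo_tool --pt "-2.5 -5 -20 0.2 0 -0.4" --pt "0 0 -30 0 0 0" --pt "0 0 -30 0 0 0" --pt "0 0 -22 0 0 0" --pt "0 0 0 0 0 0"

```text
clock: 3.48
tool_pos: [0.4715, -0.2418, 0.021]
orientation: [179.8, 0.2, -103.2]
force: [-1.5, 0.5, -0.2]
opening: 0.0797
```

>>> servo_tool --pt "0 0 0 0 0 0" --pt "0 0 0 0 0 0" --pt "0 0 0 0 0 0" --pt "0 0 0 0 0 0" --pt "0 0 0 0 0 0" --fingers 20

```text
clock: 3.9
tool_pos: [0.4733, -0.2425, 0.024]
orientation: [-179.9, 0.2, -103.2]
force: [0.1, 0.3, -0.1]
opening: 0.0522
```

>>> servo_tool --pt "0 0 0 0 0 0" --pt "0 0 0 0 0 0" --pt "0 0 0 0 0 0" --pt "0 0 0 0 0 0" --pt "0 0 0 0 0 0"

```text
clock: 4.32
tool_pos: [0.4721, -0.2424, 0.0226]
orientation: [179.9, 0.2, -103.3]
force: [-2.7, 0.8, 3.2]
opening: 0.0299
```

>>> servo_tool --pt "0 0 10 0 0 0" --pt "0 0 30 0 0 0" --pt "0 0 30 0 0 0" --pt "0 0 30 0 0 0" --pt "0 0 0 0 0 0"

```text
clock: 4.73
tool_pos: [0.4758, -0.2434, 0.1289]
orientation: [-179.5, 0.2, -103.2]
force: [1.3, -0.6, -0.8]
opening: 0.0297
```

>>> servo_tool --pt "0 0 0 0 0 0" --pt "0 0 0 0 0 0" --pt "0 0 0 0 0 0"

```text
clock: 4.98
tool_pos: [0.4714, -0.2422, 0.1216]
orientation: [179.8, 0.2, -103.3]
force: [-0.7, -0.9, -1.8]
opening: 0.0294
```

```bash
python3 - <<'E'
from h import *
for i in range(6):
    o=ctrl.get_obs(); print(np.round(o['tool_pos'],4),np.round(o['orientation'],2),np.round(o['force'],2),np.round(o['moment'],2))
    if i<4: snap('wrist','w2')
    else: viewer.snapshot('wrist')
z=load('w2'); P=cloud(z); d=z['d']
m=(P[...,2]>.02)&(d>0)&(np.hypot(P[...,0]-.472,P[...,1]+.242)<.1)
print(np.histogram(P[m][:,2],np.arange(.02,.2,.01)))
m=(P[...,2]>.08)&(P[...,2]<.105)&(d>0)&(np.hypot(P[...,0]-.472,P[...,1]+.242)<.075)
q=P[m]; print(m.sum()); A=np.c_[q[:,:2]-q[:,:2].mean(0),np.ones(len(q))]; print(np.linalg.lstsq(A,q[:,2],rcond=None)[0], q.mean(0))
E
```

```text
[ 0.4714 -0.2422  0.1216] [ 179.84    0.2  -103.28] [-0.65 -0.9  -1.83] [ 0.05 -0.01 -0.03]
[ 0.4715 -0.2422  0.1214] [ 179.82    0.19 -103.27] [-0.2  -0.12 -2.87] [ 0.05 -0.1   0.  ]
[ 0.4715 -0.2423  0.1214] [ 179.82    0.19 -103.27] [ 0.27 -0.32 -2.22] [ 0.03 -0.1   0.04]
[ 0.4717 -0.2423  0.1215] [ 179.83    0.19 -103.27] [-0.13 -0.18 -3.1 ] [ 0.1  -0.07 -0.01]
[ 0.4719 -0.2423  0.1216] [ 179.85    0.19 -103.26] [-0.46  0.85 -1.63] [ 0.08 -0.1   0.  ]
[ 0.472  -0.2424  0.1218] [ 179.86    0.18 -103.26] [ 0.02  0.46 -1.55] [ 0.1  -0.07 -0.03]
(array([   0,    0,    0,    0,    0,    0,    0,   19, 2005, 4059,  472,
        744,  852, 3355,  595,  228, 1394]), array([0.02, 0.03, 0.04, 0.05, 0.06, 0.07, 0.08, 0.09, 0.1 , 0.11, 0.12,
       0.13, 0.14, 0.15, 0.16, 0.17, 0.18, 0.19]))
359
[-0.51822795 -2.20487203  0.10219502] [ 0.46446333 -0.27071355  0.10219502]
```

>>> servo_tool --pt "1 15 0 0 0 0.8" --pt "2.4 32 0 0 0 0.8" --pt "2.4 32 0 0 0 0.8" --pt "2.4 32 0 0 0 0.8" --pt "2.4 32 0 0 0 0.8"

```text
clock: 5.7
tool_pos: [0.4828, -0.0982, 0.1224]
orientation: [179.9, 0.2, -99.3]
force: [-0.4, 0.1, -2.0]
opening: 0.0302
```

>>> servo_tool --pt "2.4 32 0 0 0 0.8" --pt "2.4 32 0 0 0 0.8" --pt "2.4 32 0 0 0 0.8" --pt "2.4 32 0 0 0 0.8" --pt "2 32 -4 0 0 0.8"

```text
clock: 6.12
tool_pos: [0.4949, 0.0624, 0.1191]
orientation: [-180.0, 0.2, -95.2]
force: [-0.2, 0.8, -2.3]
opening: 0.0301
```

>>> servo_tool --pt "1 15 -6 0 0 0" --pt "0 6 -5 0 0 0" --pt "0 0 0 0 0 0" --pt "0 0 0 0 0 0" --pt "0 0 0 0 0 0"

```text
clock: 6.53
tool_pos: [0.4954, 0.0806, 0.1075]
orientation: [179.9, 0.2, -95.3]
force: [0.3, 0.8, -1.7]
opening: 0.0298
```

```bash
python3 - <<'E'
from h import *
F=[]
for i in range(6):
    viewer.snapshot('wrist') if i<5 else snap('scene','s2'); o=ctrl.get_obs(); F.append(o['force']); 
    if i%2: print(np.round(o['tool_pos'],4),np.round(o['orientation'],2))
print(np.mean(F,0))
z=load('s2'); P=cloud(z); c=o['tool_pos']; m=(abs(P[...,2]-c[2]+.0217-.012)<.006)&(np.hypot(P[...,0]-c[0],P[...,1]-c[1])<.07)
q=P[m]; A=np.c_[q[:,:2]-q[:,:2].mean(0),np.ones(len(q))]; print(m.sum(),np.linalg.lstsq(A,q[:,2],rcond=None)[0])
v,u=np.nonzero(m); print(u.min(),u.max(),v.min(),v.max())
im=z['im'][120:300,150:350]; cv2.imwrite('pics/s2c.png',cv2.resize(im[:,:,::-1],None,fx=3.3,fy=3.3))
E
```

```text
[0.4956 0.0806 0.1078] [179.97   0.2  -95.33]
[0.4957 0.0808 0.1079] [179.98   0.21 -95.34]
[0.4957 0.081  0.1078] [179.98   0.21 -95.31]
[ 0.11173234 -0.1964803  -2.13025428]
451 [-0.00251203 -0.00723358  0.09641083]
277 318 174 208
```

View pics/s2c.png

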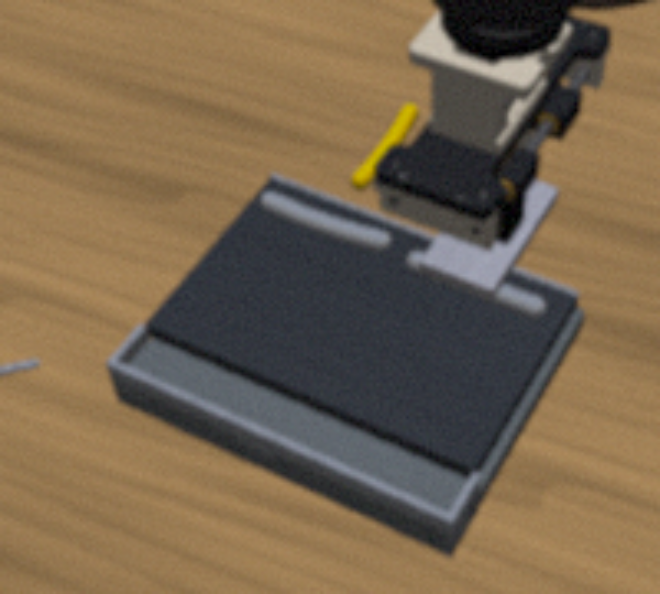

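The crop shows the sole flat, level and centred across the left rod at about (470,280), with the right rod lying untouched at (325,220). Now I'll descend gently to contact.

>>> servo_tool --pt "0 0 -6 0 0 0" --pt "0 0 -5 0 0 0" --pt "0 0 -4 0 0 0" --pt "0 0 -2 0 0 0" --pt "0 0 0 0 0 0"

```text
clock: 7.25
tool_pos: [0.4951, 0.0814, 0.0897]
orientation: [179.9, 0.1, -95.3]
force: [-1.1, 0.3, -1.7]
opening: 0.0298
```

>>> servo_tool --pt "0 0 -0.7 0 0 0" --pt "0 0 -0.7 0 0 0" --pt "0 0 -0.6 0 0 0" --pt "0 0 0 0 0 0"

```text
clock: 7.58
tool_pos: [0.4956, 0.0816, 0.0886]
orientation: [180.0, 0.2, -95.3]
force: [-0.9, 0.4, -2.1]
opening: 0.0298
```

>>> servo_tool --pt "0 0 -0.5 0 0 0" --pt "0 0 -0.5 0 0 0" --pt "0 0 -0.3 0 0 0" --pt "0 0 0 0 0 0" --pt "0 0 0 0 0 0"

```text
clock: 8.0
tool_pos: [0.4956, 0.0816, 0.0873]
orientation: [180.0, 0.2, -95.3]
force: [-0.9, 0.3, -2.3]
opening: 0.03
```

>>> servo_tool --pt "0 0 -0.4 0 0 0" --pt "0 0 -0.3 0 0 0" --pt "0 0 -0.3 0 0 0" --pt "0 0 0 0 0 0" --pt "0 0 0 0 0 0"

```text
clock: 8.42
tool_pos: [0.4958, 0.0816, 0.0865]
orientation: [180.0, 0.2, -95.3]
force: [-0.4, -0.2, 1.0]
opening: 0.0294
```

>>> servo_tool --pt "0 0 -0.4 0 0 0" --pt "0 0 0 0 0 0" --pt "0 0 0 0 0 0"

```text
clock: 8.67
tool_pos: [0.4959, 0.0816, 0.0862]
orientation: [180.0, 0.2, -95.2]
force: [-0.8, -1.1, 2.5]
opening: 0.0298
```

```bash
python3 - <<'E'
from h import *
F=[]
for i in range(4):
    viewer.snapshot('wrist'); o=ctrl.get_obs(); F.append(o['force'])
print(np.round(o['tool_pos'],4),np.round(o['orientation'],2),np.round(F,1),np.mean(F,0)+[0,0,2.13])
E
```

```text
[0.4958 0.0816 0.0861] [179.98   0.2  -95.25] [[ 0.2 -1.   3.3]
 [ 0.3 -1.   3.3]
 [-0.4 -0.4  3.4]
 [ 0.1 -0.3  3.8]] [ 0.04761228 -0.64423683  5.57992249]
```

Contact force is about 5.6 N. I'll start rolling forward in small steps.

>>> servo_tool --pt "1.5 -0.1 0 0 0 0" --pt "2.5 -0.2 0 0 0 0" --pt "3 -0.3 0 0 0 0"

```text
clock: 9.12
tool_pos: [0.5028, 0.081, 0.086]
orientation: [180.0, 0.2, -95.3]
force: [-1.0, -0.3, 3.8]
opening: 0.0296
```

>>> servo_tool --pt "3 -0.3 0 0 0 0" --pt "3 -0.3 0 0 0 0" --pt "3 -0.3 0 0 0 0"

```text
clock: 9.37
tool_pos: [0.5121, 0.0802, 0.0859]
orientation: [180.0, 0.2, -95.3]
force: [-0.9, -0.2, 5.0]
opening: 0.0293
```

>>> servo_tool --pt "3 -0.3 0.15 0 0 0" --pt "3 -0.3 0 0 0 0" --pt "3 -0.3 0 0 0 0"

```text
clock: 9.62
tool_pos: [0.521, 0.0793, 0.086]
orientation: [180.0, 0.2, -95.3]
force: [-0.1, 0.5, 3.9]
opening: 0.0296
```

>>> servo_tool --pt "3 -0.3 0 0 0 0" --pt "3 -0.3 0 0 0 0" --pt "3 -0.3 0 0 0 0"

```text
clock: 9.87
tool_pos: [0.53, 0.0785, 0.086]
orientation: [180.0, 0.2, -95.3]
force: [-0.1, 1.7, 3.7]
opening: 0.0298
```

>>> servo_tool --pt "3 -0.3 0 0 0 0" --pt "3 -0.3 0 0 0 0" --pt "3 -0.3 0 0 0 0"

```text
clock: 10.12
tool_pos: [0.5391, 0.0777, 0.0861]
orientation: [180.0, 0.2, -95.3]
force: [-0.4, 3.9, 4.3]
opening: 0.0296
```

>>> servo_tool --pt "3 0.2 0 0 0 0" --pt "3 0 0 0 0 0" --pt "3 -0.1 0 0 0 0"

```text
clock: 10.37
tool_pos: [0.5476, 0.0771, 0.0859]
orientation: [179.9, 0.2, -95.3]
force: [-0.2, -0.7, 4.4]
opening: 0.0299
```

>>> servo_tool --pt "3 -0.2 0 0 0 0" --pt "3 -0.2 0 0 0 0" --pt "3 -0.2 0 0 0 0"

```text
clock: 10.62
tool_pos: [0.5565, 0.0763, 0.0859]
orientation: [179.9, 0.1, -95.3]
force: [-0.6, -3.1, 4.4]
opening: 0.0298
```

>>> servo_tool --pt "3 -0.4 0 0 0 0" --pt "3 -0.4 0 0 0 0" --pt "3 -0.4 0 0 0 0"

```text
clock: 10.87
tool_pos: [0.5658, 0.0755, 0.086]
orientation: [179.9, 0.2, -95.3]
force: [-0.4, -2.2, 3.9]
opening: 0.0298
```

>>> servo_tool --pt "3 -0.4 0 0 0 0" --pt "3 -0.4 0 0 0 0" --pt "3 -0.3 0 0 0 0"

```text
clock: 11.12
tool_pos: [0.5749, 0.0747, 0.086]
orientation: [180.0, 0.2, -95.3]
force: [-0.9, -1.0, 4.9]
opening: 0.0296
```

>>> servo_tool --pt "3 -0.3 0.1 0 0 0" --pt "3 -0.3 0 0 0 0" --pt "3 -0.3 0 0 0 0"

```text
clock: 11.37
tool_pos: [0.5839, 0.0739, 0.0861]
orientation: [180.0, 0.2, -95.3]
force: [0.2, -0.1, 3.7]
opening: 0.0298
```

>>> servo_tool --pt "3 -0.3 0 0 0 0" --pt "3 -0.3 0 0 0 0" --pt "3 -0.3 0 0 0 0"

```text
clock: 11.62
tool_pos: [0.593, 0.073, 0.0861]
orientation: [180.0, 0.2, -95.3]
force: [-0.1, 1.4, 3.0]
opening: 0.0297
```

>>> servo_tool --pt "2 -0.2 0 0 0 0" --pt "1.5 -0.2 0 0 0 0" --pt "0 0 0 0 0 0" --pt "0 0 0 0 0 0"

```text
clock: 11.95
tool_pos: [0.5964, 0.0726, 0.0862]
orientation: [180.0, 0.2, -95.3]
force: [1.0, 3.1, 2.8]
opening: 0.0295
```

The left rod rolled the full turn with force steady at 5–7 N and no lift, so it is straight. Next I'll lift and move to the right rod.

>>> servo_tool --pt "0 0 0.5 0 0 0" --pt "0 0 1 0 0 0" --pt "0 0 4 0 0 0" --pt "0 0 8 0 0 0" --pt "0 0 10 0 0 0"

```text
clock: 12.37
tool_pos: [0.5952, 0.0719, 0.1094]
orientation: [179.8, 0.1, -95.3]
force: [-0.6, 0.8, -1.4]
opening: 0.0296
```

>>> servo_tool --pt "-10 -10 0 0 0 0" --pt "-22 -23 0 0 0 0" --pt "-27 -28 0 0 0 0" --pt "-27 -28 0 0 0 0" --pt "-20 -20 0 0 0 0"

```text
clock: 12.78
tool_pos: [0.4871, -0.0385, 0.1099]
orientation: [179.9, 0.2, -95.3]
force: [-0.5, -0.7, -2.7]
opening: 0.03
```

>>> servo_tool --pt "-7.6 -8.6 0 0 0 0" --pt "0 0 -4 0 0 0" --pt "0 0 -6 0 0 0" --pt "0 0 -6 0 0 0" --pt "0 0 0 0 0 0"

```text
clock: 13.2
tool_pos: [0.4824, -0.0448, 0.0923]
orientation: [179.9, 0.2, -95.2]
force: [-0.4, 0.1, -2.8]
opening: 0.0298
```

```bash
python3 - <<'E'
from h import *
F=[]
for i in range(4):
    viewer.snapshot('wrist') if i<3 else snap('scene','s3'); o=ctrl.get_obs(); F.append(o['force'])
print(np.round(o['tool_pos'],4),np.round(o['orientation'],2),np.mean(F,0))
z=load('s3'); im=z['im'][120:300,150:350]; cv2.imwrite('pics/s3c.png',cv2.resize(im[:,:,::-1],None,fx=3.3,fy=3.3))
P=cloud(z); w=Rotation.from_euler('z',5.3,degrees=True).apply((P-[.566,.0119,0]).reshape(-1,3)).reshape(P.shape)
m=(w[...,2]>.054)&(w[...,2]<.07)&(abs(w[...,0])<.03)&(w[...,1]>0)&(w[...,1]<.13); q=w[m]; print(m.sum(),cv2.minAreaRect((q[:,:2]*1000).astype(np.float32)))
E
```

```text
[ 0.4829 -0.0448  0.0934] [179.93   0.18 -95.22] [ 0.33714464  0.58325167 -1.97705081]
289 ((-1.5857090950012207, 62.240665435791016), (108.69149017333984, 15.245634078979492), 89.91481018066406)
```

View pics/s3c.png

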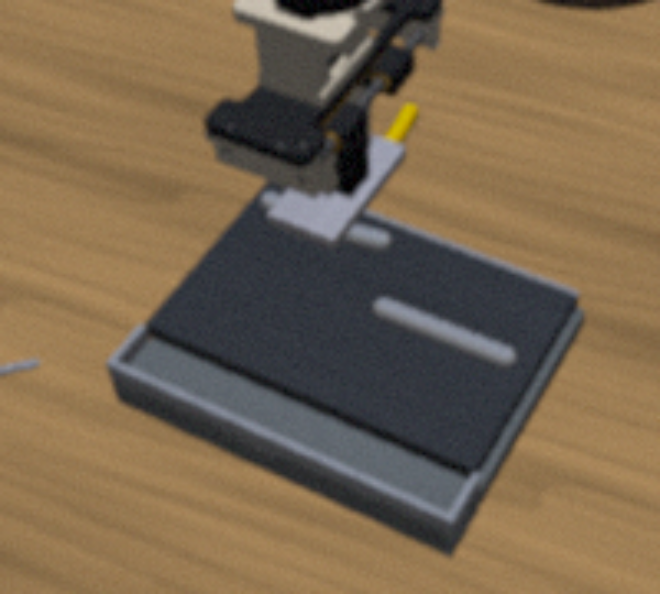

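The left rod now lies square at mid-plate (x′ ≈ −2, crop pixel (445,330)), and the block is over the right rod. Descending.

>>> servo_tool --pt "0 0 -2 0 0 0" --pt "0 0 -1.5 0 0 0" --pt "0 0 -1 0 0 0" --pt "0 0 -0.5 0 0 0" --pt "0 0 0 0 0 0"

```text
clock: 13.82
tool_pos: [0.4824, -0.0452, 0.0885]
orientation: [179.9, 0.2, -95.3]
force: [-0.9, 0.4, -1.6]
opening: 0.03
```

>>> servo_tool --pt "0 0 -0.4 0 0 0" --pt "0 0 -0.3 0 0 0" --pt "0 0 0 0 0 0" --pt "0 0 0 0 0 0"

```text
clock: 14.15
tool_pos: [0.4824, -0.0452, 0.0879]
orientation: [180.0, 0.2, -95.3]
force: [0.1, 0.2, -2.4]
opening: 0.0301
```

>>> servo_tool --pt "0 0 -0.4 0 0 0" --pt "0 0 -0.4 0 0 0" --pt "0 0 -0.3 0 0 0" --pt "0 0 0 0 0 0" --pt "0 0 0 0 0 0"

```text
clock: 14.57
tool_pos: [0.4824, -0.0452, 0.0868]
orientation: [179.9, 0.2, -95.3]
force: [-0.4, 0.1, -1.7]
opening: 0.0295
```

>>> servo_tool --pt "0 0 -0.4 0 0 0" --pt "0 0 -0.4 0 0 0" --pt "0 0 0 0 0 0" --pt "0 0 0 0 0 0"

```text
clock: 14.9
tool_pos: [0.4829, -0.0452, 0.0864]
orientation: [-180.0, 0.2, -95.2]
force: [-0.8, -0.5, 2.5]
opening: 0.0301
```

>>> servo_tool --pt "1 -0.1 -0.1 0 0 0" --pt "2 -0.2 0 0 0 0" --pt "2 -0.2 0 0 0 0"

```text
clock: 15.15
tool_pos: [0.488, -0.0456, 0.0862]
orientation: [180.0, 0.2, -95.2]
force: [-0.6, 1.4, 3.1]
opening: 0.0302
```

>>> servo_tool --pt "2 -0.1 0 0 0 0" --pt "2 -0.1 0 0 0 0" --pt "2 -0.1 0 0 0 0"

```text
clock: 15.4
tool_pos: [0.494, -0.046, 0.0861]
orientation: [180.0, 0.2, -95.3]
force: [-0.4, 0.6, 5.1]
opening: 0.0298
```

>>> servo_tool --pt "2 -0.1 0.15 0 0 0" --pt "2 -0.1 0.1 0 0 0" --pt "2 -0.1 0 0 0 0"

```text
clock: 15.65
tool_pos: [0.4998, -0.0463, 0.0863]
orientation: [180.0, 0.2, -95.3]
force: [-0.3, 0.9, 5.0]
opening: 0.0301
```

>>> servo_tool --pt "2 -0.1 0.15 0 0 0" --pt "2 -0.1 0.15 0 0 0" --pt "2 -0.1 0.05 0 0 0"

```text
clock: 15.9
tool_pos: [0.5058, -0.0466, 0.0866]
orientation: [180.0, 0.2, -95.3]
force: [-1.0, 0.7, 4.9]
opening: 0.0298
```

>>> servo_tool --pt "2 -0.1 0.1 0 0 0" --pt "2 -0.1 0.05 0 0 0" --pt "2 -0.1 0 0 0 0"

```text
clock: 16.15
tool_pos: [0.5117, -0.0469, 0.0866]
orientation: [179.9, 0.2, -95.3]
force: [0.2, 1.8, 3.2]
opening: 0.0299
```

>>> servo_tool --pt "2 -0.1 0 0 0 0" --pt "2 -0.1 0 0 0 0" --pt "2 -0.1 -0.1 0 0 0"

```text
clock: 16.4
tool_pos: [0.5177, -0.0473, 0.0865]
orientation: [180.0, 0.2, -95.3]
force: [-0.5, -0.2, 4.2]
opening: 0.0297
```

>>> servo_tool --pt "2 -0.1 -0.1 0 0 0" --pt "2 -0.1 -0.1 0 0 0" --pt "2 -0.1 0 0 0 0"

```text
clock: 16.65
tool_pos: [0.5237, -0.0476, 0.0863]
orientation: [180.0, 0.2, -95.3]
force: [0.1, -0.9, 3.6]
opening: 0.0297
```

>>> servo_tool --pt "2 -0.2 0 0 0 0" --pt "2 -0.2 0 0 0 0" --pt "2 -0.2 0 0 0 0"

```text
clock: 16.9
tool_pos: [0.5296, -0.048, 0.0863]
orientation: [179.9, 0.2, -95.3]
force: [0.8, 1.9, 2.8]
opening: 0.0297
```

>>> servo_tool --pt "1.5 -0.1 0 0 0 0" --pt "1.5 -0.1 0.1 0 0 0" --pt "1.5 -0.1 0.2 0 0 0"

```text
clock: 17.15
tool_pos: [0.5339, -0.0483, 0.0864]
orientation: [179.9, 0.2, -95.3]
force: [-0.1, 0.9, 1.5]
opening: 0.03
```

>>> servo_tool --pt "1.5 -0.1 0 0 0 0" --pt "1.5 -0.1 0 0 0 0" --pt "1 -0.1 0 0 0 0"

```text
clock: 17.4
tool_pos: [0.5379, -0.0486, 0.0866]
orientation: [179.9, 0.2, -95.3]
force: [-2.0, 2.9, 3.0]
opening: 0.03
```

>>> servo_tool --pt "1.5 0 0.2 0 0 0" --pt "1.5 0 0.2 0 0 0" --pt "1 0 0.2 0 0 0"

```text
clock: 17.65
tool_pos: [0.5421, -0.0488, 0.0873]
orientation: [179.9, 0.2, -95.3]
force: [-1.3, 1.1, 2.9]
opening: 0.0298
```

>>> servo_tool --pt "1.5 0 0.25 0 0 0" --pt "1.5 -0.1 0.25 0 0 0" --pt "1 -0.1 0.2 0 0 0"

```text
clock: 17.9
tool_pos: [0.5461, -0.049, 0.088]
orientation: [180.0, 0.2, -95.3]
force: [-1.1, 1.2, 2.8]
opening: 0.0295
```

>>> servo_tool --pt "1.5 -0.1 0.2 0 0 0" --pt "1.5 -0.1 0.2 0 0 0" --pt "1.5 -0.1 0.15 0 0 0"

```text
clock: 18.15
tool_pos: [0.5506, -0.0493, 0.0885]
orientation: [180.0, 0.2, -95.3]
force: [-0.6, 1.2, 2.8]
opening: 0.0297
```

>>> servo_tool --pt "1.5 -0.1 0.15 0 0 0" --pt "1.5 -0.1 0.1 0 0 0" --pt "1.5 -0.1 0.1 0 0 0"

```text
clock: 18.4
tool_pos: [0.5552, -0.0495, 0.0889]
orientation: [180.0, 0.2, -95.3]
force: [-0.7, 0.7, 2.0]
opening: 0.0299
```

>>> servo_tool --pt "1.5 -0.1 0 0 0 0" --pt "1.5 -0.1 0 0 0 0" --pt "1.5 -0.1 0 0 0 0"

```text
clock: 18.65
tool_pos: [0.5598, -0.0498, 0.0889]
orientation: [180.0, 0.2, -95.3]
force: [-0.1, 1.2, 2.7]
opening: 0.03
```

>>> servo_tool --pt "1.5 -0.1 0 0 0 0" --pt "1.5 -0.1 -0.1 0 0 0" --pt "1.5 -0.1 -0.1 0 0 0"

```text
clock: 18.9
tool_pos: [0.5643, -0.0501, 0.0888]
orientation: [180.0, 0.2, -95.3]
force: [-0.9, 0.9, 2.5]
opening: 0.0298
```

>>> servo_tool --pt "1.5 -0.1 -0.1 0 0 0" --pt "1.5 -0.1 -0.15 0 0 0" --pt "1.5 -0.1 -0.15 0 0 0"

```text
clock: 19.15
tool_pos: [0.5689, -0.0503, 0.0884]
orientation: [180.0, 0.2, -95.3]
force: [0.2, 1.5, 3.7]
opening: 0.0296
```

>>> servo_tool --pt "1.5 -0.1 -0.2 0 0 0" --pt "1.5 -0.1 -0.2 0 0 0" --pt "1.5 -0.1 -0.25 0 0 0"

```text
clock: 19.4
tool_pos: [0.5735, -0.0506, 0.0878]
orientation: [180.0, 0.2, -95.3]
force: [0.3, 1.8, 4.9]
opening: 0.0298
```

>>> servo_tool --pt "1.5 -0.1 -0.25 0 0 0" --pt "1.5 -0.1 -0.25 0 0 0" --pt "1.5 -0.1 -0.3 0 0 0"

```text
clock: 19.65
tool_pos: [0.5782, -0.0509, 0.0872]
orientation: [-180.0, 0.2, -95.2]
force: [1.3, 1.0, 5.5]
opening: 0.0299
```

>>> servo_tool --pt "1.5 -0.1 -0.2 0 0 0" --pt "1.5 -0.1 -0.25 0 0 0" --pt "1.5 -0.1 -0.25 0 0 0" --pt "0 0 0 0 0 0"

```text
clock: 19.98
tool_pos: [0.5831, -0.0512, 0.0865]
orientation: [-180.0, 0.2, -95.2]
force: [1.4, 1.7, 4.1]
opening: 0.03
```

Right rod: its middle rose about 2.6 mm once between 50 and 100 mm of block travel, with force kept at 4–8 N, so it is the bent one. I'll lift, move behind it and look.

>>> servo_tool --pt "0 0 0.5 0 0 0" --pt "0 0 1 0 0 0" --pt "0 0 4 0 0 0" --pt "0 0 8 0 0 0" --pt "0 0 10 0 0 0"

```text
clock: 20.4
tool_pos: [0.5805, -0.0517, 0.109]
orientation: [179.8, 0.1, -95.3]
force: [0.3, 0.0, -2.3]
opening: 0.0296
```

>>> servo_tool --pt "-10 0.6 0 0 0 0" --pt "-22 1.4 0 0 0 0" --pt "-30 1.9 0 0 0 0" --pt "-24 1.5 0 0 0 0" --pt "-12 0.8 0 0 0 0"

```text
clock: 20.82
tool_pos: [0.48, -0.0455, 0.1094]
orientation: [179.8, 0.2, -95.3]
force: [-1.0, -0.1, -2.6]
opening: 0.0299
```

>>> servo_tool --pt "0 0 0 0 0 0" --pt "0 0 0 0 0 0" --pt "0 0 0 0 0 0"

```text
clock: 21.07
tool_pos: [0.4848, -0.045, 0.1102]
orientation: [-180.0, 0.2, -95.2]
force: [-0.0, 0.1, -2.0]
opening: 0.0298
```

```bash
cat >> h.py <<'E'
O=np.array([.566,.0119,0])
def rods(z,x0,x1,y0,y1,zlo=.054,zhi=.07):
    w=Rotation.from_euler('z',5.3,degrees=True).apply((cloud(z)-O).reshape(-1,3)); m=(w[:,2]>zlo)&(w[:,2]<zhi)&(w[:,0]>x0)&(w[:,0]<x1)&(w[:,1]>y0)&(w[:,1]<y1); q=w[m]
    r=cv2.minAreaRect((q[:,:2]*1000).astype(np.float32)); print('stand-frame rect',len(q),np.round(r[0],1),np.round(r[1],1),round(r[2],1),'z',np.round(np.percentile(q[:,2],[5,50,95]),4))
def zoom(fn,r0,r1,c0,c1,k=3.3): cv2.imwrite('pics/'+fn+'c.png',cv2.resize(load(fn)['im'][r0:r1,c0:c1,::-1],None,fx=k,fy=k))
E
python3 - <<'E'
from h import *
snap('scene','s4'); st(); z=load('s4'); rods(z,-.03,.04,0,.13); rods(z,-.03,.04,-.13,0); zoom('s4',120,300,150,350)
E
```

```text
21.1167 [ 0.4849 -0.045   0.1099] [-179.99    0.21  -95.25] F [ 0.29  0.93 -1.87] op 0.0301 j [ 17.7   9.4 -31.6  -0.2 -49.  -22.8]
stand-frame rect 292 [-1.3 62.8] [ 15.3 106.8] 0.4 z [0.0557 0.0615 0.0644]
stand-frame rect 264 [  1.9 -62.7] [ 17.4 107.3] 1.0 z [0.0551 0.0615 0.0643]
```

View pics/s4c.png

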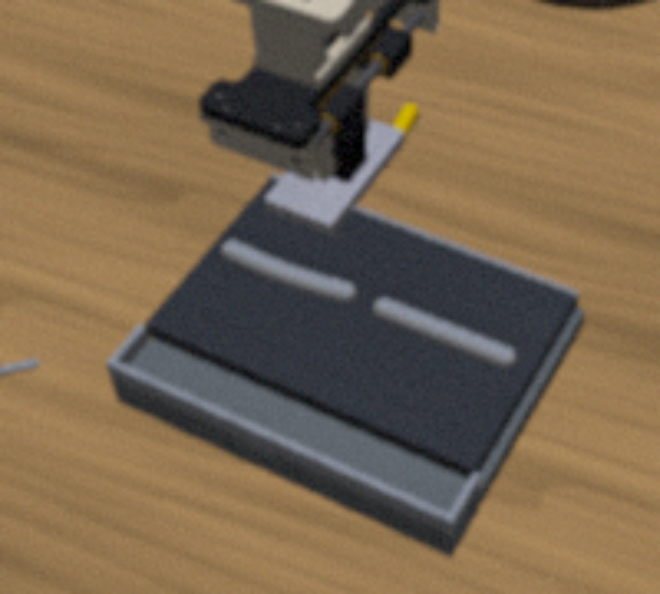

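The crop shows the bent rod at (290,270) bulging forward, the straight rod at (445,330), and the block behind the bent one. I'll lower the sole to about 5 mm above the plate and push.

>>> servo_tool --pt "0 0 -10 0 0 0" --pt "0 0 -10 0 0 0" --pt "0 0 -8 0 0 0" --pt "0 0 -4 0 0 0" --pt "0 0 -1.5 0 0 0"

```text
clock: 21.53
tool_pos: [0.4838, -0.0453, 0.0751]
orientation: [179.9, 0.2, -95.3]
force: [-0.4, 0.5, -2.8]
opening: 0.0301
```

>>> servo_tool --pt "0 0 0 0 0 0" --pt "0 0 0 0 0 0" --pt "2 -0.2 0 0 0 0" --pt "3 -0.3 0 0 0 0" --pt "3 -0.3 0 0 0 0"

```text
clock: 21.95
tool_pos: [0.4926, -0.0458, 0.0766]
orientation: [-180.0, 0.2, -95.2]
force: [-0.2, -0.6, -1.4]
opening: 0.03
```

>>> servo_tool --pt "3 -0.3 0 0 0 0" --pt "3 -0.3 0 0 0 0" --pt "3 -0.3 0 0 0 0" --pt "3 -0.3 0 0 0 0" --pt "3 -0.3 0 0 0 0"

```text
clock: 22.37
tool_pos: [0.5072, -0.0475, 0.0761]
orientation: [179.9, 0.2, -95.3]
force: [-0.7, -0.8, -1.6]
opening: 0.0299
```

>>> servo_tool --pt "3 -0.3 0 0 0 0" --pt "3 -0.3 0 0 0 0" --pt "3 -0.3 0 0 0 0" --pt "3 -0.3 0 0 0 0" --pt "3 -0.3 0 0 0 0"

```text
clock: 22.78
tool_pos: [0.5224, -0.0489, 0.0761]
orientation: [180.0, 0.2, -95.3]
force: [0.7, -0.1, -1.7]
opening: 0.0301
```

```bash
python3 - <<'E'
from h import *
snap('scene','s5'); st(); z=load('s5'); rods(z,-.03,.04,0,.13); rods(z,-.01,.085,-.13,-.01); rods(z,.086,.118,-.13,.13,.033,.05); zoom('s5',120,300,150,350)
E
```

```text
22.8333 [ 0.523  -0.0489  0.0762] [179.99   0.19 -95.24] F [ 1.18  1.01 -2.02] op 0.0298 j [ 15.9  15.3 -29.1  -0.3 -45.5 -21. ]
stand-frame rect 285 [-1.2 62.1] [109.   16.2] 89.9 z [0.0562 0.0615 0.0645]
stand-frame rect 534 [ 14.2 -63.1] [ 47.4 105. ] 0.8 z [0.0562 0.0629 0.0663]
stand-frame rect 51 [105.8   0.8] [ 29.5 257.9] 1.5 z [0.0333 0.0448 0.0465]
```

>>> servo_tool --pt "3 -0.3 0 0 0 0" --pt "3 -0.3 0 0 0 0" --pt "3 -0.3 0 0 0 0" --pt "3 -0.3 0 0 0 0" --pt "3 -0.3 0 0 0 0"

```text
clock: 23.25
tool_pos: [0.5371, -0.0505, 0.0761]
orientation: [179.9, 0.2, -95.3]
force: [-1.0, 0.0, -1.3]
opening: 0.03
```

>>> servo_tool --pt "3 -0.3 0 0 0 0" --pt "3 -0.3 0 0 0 0" --pt "3 -0.3 0 0 0 0" --pt "3 -0.3 0 0 0 0" --pt "3 -0.3 0 0 0 0"

```text
clock: 23.67
tool_pos: [0.5522, -0.052, 0.0761]
orientation: [179.9, 0.2, -95.3]
force: [-0.7, 0.3, -1.2]
opening: 0.0299
```

```bash
python3 - <<'E'
from h import *
snap('scene','s6'); st(); z=load('s6'); rods(z,-.03,.04,0,.13); rods(z,.02,.1,-.13,-.01); rods(z,.086,.118,-.13,.13,.033,.043); zoom('s6',120,300,150,350)
E
```

```text
23.7167 [ 0.5529 -0.052   0.0761] [179.99   0.19 -95.25] F [-0.67  0.39 -2.06] op 0.0298 j [ 14.7  17.8 -25.4  -0.3 -46.8 -19.8]
stand-frame rect 286 [-1.3 62.7] [107.4  15.1] 89.9 z [0.0558 0.0615 0.0643]
stand-frame rect 521 [ 43.1 -64.9] [108.5  45.9] 89.9 z [0.0566 0.063  0.0663]
stand-frame rect 4 [111.1 -25.4] [145.6  10.3] 88.1 z [0.0331 0.0383 0.043 ]
```

View pics/s6c.png

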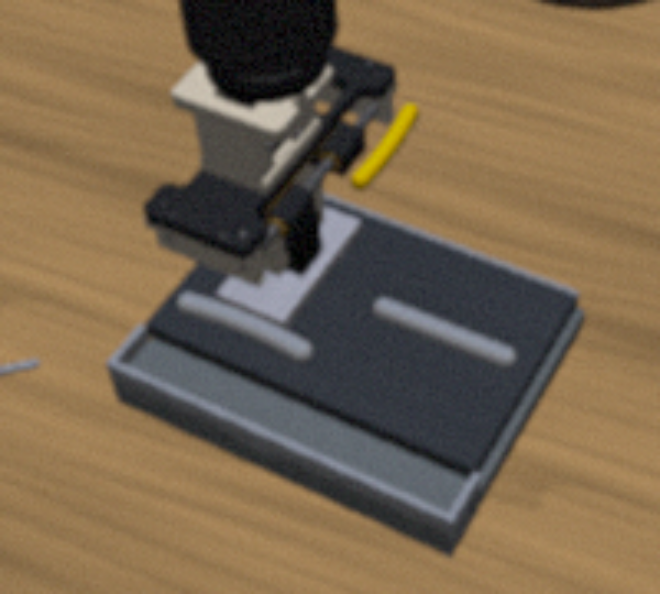

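The bent rod, bulging up in the middle at (245,325), is moving squarely ahead of the sole. Pushing on.

>>> servo_tool --pt "3 -0.3 0 0 0 0" --pt "3 -0.3 0 0 0 0" --pt "3 -0.3 0 0 0 0" --pt "3 -0.3 0 0 0 0" --pt "3 -0.3 0 0 0 0"

```text
clock: 24.13
tool_pos: [0.5673, -0.0535, 0.0761]
orientation: [180.0, 0.2, -95.3]
force: [-1.7, 1.0, -1.5]
opening: 0.0299
```

>>> servo_tool --pt "3 -0.3 0 0 0 0" --pt "3 -0.3 0 0 0 0" --pt "3 -0.3 0 0 0 0" --pt "3 -0.3 0 0 0 0" --pt "3 -0.3 0 0 0 0"

```text
clock: 24.55
tool_pos: [0.5826, -0.0549, 0.0762]
orientation: [180.0, 0.2, -95.3]
force: [1.2, -0.1, -1.4]
opening: 0.0298
```

>>> servo_tool --pt "3 -0.3 0 0 0 0" --pt "3 -0.3 0 0 0 0" --pt "2 -0.2 0 0 0 0" --pt "0 0 0 0 0 0" --pt "0 0 0 0 0 0"

```text
clock: 24.97
tool_pos: [0.59, -0.0558, 0.076]
orientation: [179.9, 0.2, -95.3]
force: [-0.1, 0.2, -2.0]
opening: 0.0299
```

```bash
python3 - <<'E'
from h import *
snap('scene','s7'); st(); z=load('s7'); rods(z,-.03,.04,0,.13); rods(z,.05,.12,-.13,-.01); rods(z,.084,.114,-.125,.125,.033,.05); zoom('s7',120,300,150,350)
E
```

```text
25.0167 [ 0.5898 -0.0557  0.076 ] [179.94   0.19 -95.26] F [-0.63  0.05 -2.39] op 0.03 j [ 13.4  20.8 -20.6  -0.3 -48.6 -18.4]
stand-frame rect 293 [-0.7 62.6] [ 15.2 108.4] 0.7 z [0.0557 0.0615 0.0645]
stand-frame rect 302 [ 67.7 -65.2] [55.2 35.4] 89.7 z [0.0561 0.0644 0.0668]
stand-frame rect 308 [98.9 -1.8] [ 26.1 232.4] 2.3 z [0.0372 0.044  0.0468]
```

View pics/s7c.png

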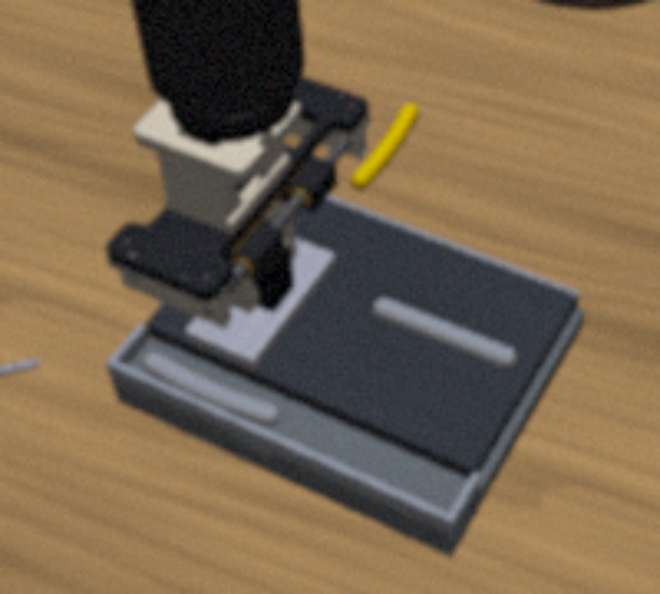

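The bent rod now lies in the gutter (crop (215,385)) and the straight one is still mid-plate (445,330). Next I'll lift the block and take it back to its open spot on the bench.

>>> servo_tool --pt "0 0 5 0 0 0" --pt "0 0 15 0 0 0" --pt "0 0 20 0 0 0" --pt "-5 -7 10 0 0 0" --pt "-10 -15 0 0 0 0"

```text
clock: 25.43
tool_pos: [0.5771, -0.0772, 0.129]
orientation: [-179.7, 0.2, -95.1]
force: [1.1, -0.3, -2.1]
opening: 0.0297
```

>>> servo_tool --pt "-17 -27 0 0 0 0" --pt "-20 -31 0 0 0 0" --pt "-20 -31 0 0 0 0" --pt "-20 -31 0 0 0 0" --pt "-15 -25 0 0 0 0"

```text
clock: 25.85
tool_pos: [0.4796, -0.2247, 0.1257]
orientation: [179.9, 0.2, -95.3]
force: [1.1, 0.1, -2.5]
opening: 0.0297
```

>>> servo_tool --pt "-8 -12 -5 0 0 0" --pt "-3 -7 -15 0 0 0" --pt "0 0 -20 0 0 0" --pt "0 0 -20 0 0 0" --pt "0 0 -10 0 0 0"

```text
clock: 26.27
tool_pos: [0.4691, -0.2422, 0.0539]
orientation: [179.8, 0.2, -95.4]
force: [-0.7, 0.8, -2.2]
opening: 0.03
```

>>> servo_tool --pt "0 0 -10 0 0 0" --pt "0 0 -5 0 0 0" --pt "0 0 0 0 0 0" --pt "0 0 0 0 0 0" --pt "0 0 0 0 0 0"

```text
clock: 26.68
tool_pos: [0.4727, -0.2418, 0.0419]
orientation: [-180.0, 0.2, -95.2]
force: [0.1, -0.3, -2.0]
opening: 0.03
```

>>> servo_tool --pt "0 0 -6 0 0 0" --pt "0 0 -6 0 0 0" --pt "0 0 -4 0 0 0" --pt "0 0 -1.5 0 0 0" --pt "0 0 0 0 0 0"

```text
clock: 27.1
tool_pos: [0.4716, -0.2417, 0.0231]
orientation: [179.9, 0.2, -95.3]
force: [0.2, 0.5, -2.5]
opening: 0.0302
```

>>> servo_tool --pt "0 0 -0.7 0 0 0" --pt "0 0 -0.6 0 0 0" --pt "0 0 0 0 0 0" --pt "0 0 0 0 0 0"

```text
clock: 27.43
tool_pos: [0.4721, -0.2417, 0.0226]
orientation: [180.0, 0.2, -95.3]
force: [-1.2, 1.5, 2.8]
opening: 0.0299
```

On the bench (about 5 N contact). Releasing and lifting away.

>>> servo_tool --pt "0 0 0 0 0 0" --pt "0 0 0 0 0 0" --pt "0 0 0 0 0 0" --pt "0 0 0 0 0 0" --pt "0 0 0 0 0 0" --fingers 75

```text
clock: 27.85
tool_pos: [0.4721, -0.2418, 0.0223]
orientation: [180.0, 0.2, -95.3]
force: [0.1, 0.4, 0.2]
opening: 0.0578
```

>>> servo_tool --pt "0 0 0 0 0 0" --pt "0 0 0 0 0 0" --pt "0 0 5 0 0 0" --pt "0 0 15 0 0 0" --pt "0 0 25 0 0 0"

```text
clock: 28.27
tool_pos: [0.4702, -0.2414, 0.066]
orientation: [179.7, 0.2, -95.3]
force: [-0.9, 0.0, 0.8]
opening: 0.075
```

>>> servo_tool --pt "0 0 35 0 0 0" --pt "0 0 35 0 0 0" --pt "-10 -15 20 0 0 0" --pt "0 0 0 0 0 0" --pt "0 0 0 0 0 0"

```text
clock: 28.68
tool_pos: [0.4624, -0.2572, 0.1592]
orientation: [-179.8, 0.2, -95.3]
force: [-0.7, 0.4, -0.7]
opening: 0.0745
```

```bash
python3 - <<'E'
from h import *
snap('scene','s8'); snap('top','t8'); st()
for f in('s8','t8'):
    z=load(f); print(f); rods(z,-.03,.04,0,.13); rods(z,.087,.114,-.122,0,.036,.05)
z=load('s8'); P=cloud(z); m=(P[...,2]>.006)&(P[...,2]<.02)&(abs(P[...,0]-.472)<.08)&(abs(P[...,1]+.242)<.08); q=P[m]
A=np.c_[q[:,:2]-q[:,:2].mean(0),np.ones(len(q))]; print('sole slope/z',len(q),np.linalg.lstsq(A,q[:,2],rcond=None)[0])
m=(P[...,2]>.03)&(P[...,2]<.07)&(abs(P[...,0]-.472)<.03)&(abs(P[...,1]+.242)<.03); print('grip top',np.percentile(P[m][:,2],97))
for f in('top','t8'):pass
a=load('top0')['im'].astype(int);b=load('t8')['im'].astype(int);df=abs(a-b).max(2)>60
for n,(u0,u1,v0,v1) in dict(mouse=(118,172,120,180),jar=(105,150,240,285),driver=(390,460,105,170)).items(): print(n,'changed px',df[v0:v1,u0:u1].sum())
cv2.imwrite('pics/fin.png',np.hstack([load('t8')['im'][90:330,90:470,::-1],load('s8')['im'][90:330,140:540,::-1]]))
E
```

```text
28.7833 [ 0.4615 -0.2565  0.157 ] [179.93   0.22 -95.29] F [ 0.31  0.22 -0.76] op 0.0748 j [ -7.9  10.2 -23.2  -0.3 -56.7   2.8]
s8
stand-frame rect 286 [-1.  62.3] [108.4  15.3] 90.0 z [0.0555 0.0615 0.0647]
stand-frame rect 288 [105.3 -64. ] [109.2  16.6] 89.3 z [0.038  0.0439 0.0468]
t8
stand-frame rect 418 [-0.9 63.1] [109.1  16.2] 90.0 z [0.0573 0.0618 0.0651]
stand-frame rect 386 [105.7 -62.9] [107.9  17.1] 89.5 z [0.039  0.044  0.0472]
sole slope/z 455 [-0.0089     -0.01589865  0.01161074]
grip top 0.05750236055116538
mouse changed px 0
jar changed px 0
driver changed px 0
```

View pics/fin.png

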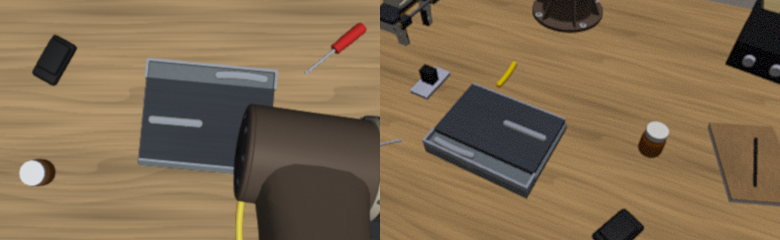

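The final pictures show the bent rod in the gutter (top view (242,76)), the straight one on the plate (175,122), the block flat on the bench (right picture (430,80)), and the bystanders unchanged. Handing in.

```bash
python3 -c "
from plant import ctrl
print(ctrl.close_job())"
```

```text
the job is handed in; nothing more can be done
None
```

The job is done and handed in at about 29 s on the robot clock, with no verdict reported.

- **Rolling:** I rolled each rod through a full turn under the block. At my step-by-step force readings the press stayed between about 3.6 and 7.6 N. The left rod gave a steady force with no lift. The right rod's middle rose about 2.6 mm once, so it is the bent one, which agrees with the roughly 2.9 mm bow seen in the first picture.
- **Sorting:** I pushed the right rod over the far edge with the front of the block, set the block back on the bench and let it go.

**Last checks**
- **Bent rod:** it lies in the gutter at x ≈ 105 mm in the stand frame, with its top at about 47 mm (centre about 39 mm).
- **Straight rod:** it lies on the plate at x ≈ −1 mm, with its top at about 64 mm.
- **Block:** it stands flat, with the grip top at about 57 mm and a fitted sole tilt of about 0.02 rad, which is within the noise of the depth image.
- **Bystanders:** the jar, screwdriver and mouse show no changed pixels.
- **Arm:** the tool is clear of everything, about 157 mm above the bench.

No check failed. The only disagreement was about 3 mm between the top and wrist cameras on the block's position; I took a value in between.

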